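Tip two parts bins onto their backs, send the stamped one to the dispatch rail

TASK

Two empty open-front parts bins that look alike stand on the bench, and one of them has a ring with a bar across it stamped under its base. With the fingers, tip each bin away from you onto its back, so that both undersides face you; only when both are down, push the stamped one, still on its back, straight on until its rim is flush against the aluminium dispatch rail. Leave the unstamped bin lying where it came down and the small things beside the work as they are; never pick up a bin: one edge or its back stays on the bench all the time.

Things in the scene. Friction and masses are not known exactly. Their poses are not given: they have to be found in the camera images.
- bin_stamped: White open-front parts bin, empty, 80 mm deep (x), 100 wide (y), 100 high (z), walls 3 mm, inner floor 7 mm up. Origin: centre of the underside; at the start z is up, -x is the low front (34 mm, towards the robot), +x the 100 mm high back wall (towards the rail); side walls slope. 0.15 to 0.31 kg, mass centre 10 mm behind the middle, 32 mm up. Its underside carries the stamp.
- bin_plain: Second bin: same size, weight, look, axes and start, but a plain underside. Which stands left or right changes. Pushed at the rail high on the inside of the back wall (85 mm up), a bin turns over its rear bottom edge, passes balance at 44 degrees and drops on its back: 80 mm high, 100 mm long, +x down, z to the rail, underside upright facing the robot, rim of the back wall leading.
- stamp (a point): Centre of the stamp in the middle of bin_stamped's underside: a dark ring, 57 mm outside and 7 mm broad, with one bar across. Hidden while the bin stands; seen from the robot's side when the bin lies on its back, then 40 mm above the bench. Bins slide on the bench with a friction of about 0.5 to 0.7.
- rail: Dispatch rail: aluminium angle fixed to the bench beyond the bins, 360 mm long, 30 mm high, black end caps. Origin: middle of its front face (the one towards the bins) at bench height; x points away from the bins, square to the rail, y along it. A bin on its back is flush when its rim touches this face over its whole width: its underside (origin) is then 100 mm before it.
- bin_stamped_heel (a point): Middle of bin_stamped's rear bottom edge, 40 mm behind the origin, on the underside: the edge it tips over. At bench height both while the bin stands and while it lies on its back.
- bin_plain_heel (a point): The same point of bin_plain.
- vial: Bystander: capped glass vial standing at the right of the work, 23 mm across, 74 mm high; origin under its foot. Leave alone.
- cap_tub: Bystander: small white tub of crimp caps at the right, 62 mm across, 35 mm high; origin under its foot. Leave alone. Behind it stands a tall instrument (0.65 m): its front left corner is about 0.24 m right of the rail's middle and 0.17 m nearer the robot than the rail, so swing the arm in folded from the right.
- timer: Bystander: flat bench timer with three buttons, 66 x 66 x 17 mm, just left of the bins (another one lies far off); origin under its foot. Leave alone.

How it is judged:
By the outcome, as a careful person would: the job done as asked, in the order asked, and still so for the second after the job is handed in, with the robot touching nothing.
It also fails if it takes over 67 s, if anything falls off the work surface, if the arm or the gripper's body presses on something with over 40 N, if the wrist force passes 120 N, or if a joint passes its speed limit or range.

ROBOT

A 6-joint arm with a two-finger parallel gripper is mounted at the origin on a cart in front of the work surface, level with it; the furniture and walls round the work are solid. World frame = base frame: x ahead of the robot, y to its left, z up, the work surface at z = 0. Lengths are in m, angles in degrees, forces in N, time in s.
With the tool pointing down it reaches from about 0.375 to 0.9 m from the base axis. Payload 3.1 kg.
Tool frame: the origin (TCP) lies between the finger pads; the fingertips stand 22 mm ahead of it and the grasp point (between the pads) lies 3 mm ahead of it; y points along the fingers, x is the direction in which the jaws open and shut, and the axes are right-handed (so a half turn about y gives the same grasp; the last joint's range is limited). The gripper opens to 87 mm and grips with 3 to 60 N. Pads are 19 mm wide; open, the fingers measure 117 mm over their backs; the gripper's body (75 mm by 190 mm) begins 51 mm behind the grasp point.
Start: joints at [60.189, 30.224, 82.088, -0, 67.689, -10.227], TCP at [0.209, 0.589, 0.245] pointing down, gripper open.
Joint ranges: [-176.69, 176.69], [-43.24, 126.21], [12.49, 139.97], [-82, 262], [0, 151.66], [-163.58, 163.58]. Speed limits (degrees/s): [159.86, 159.86, 180, 180, 180, 180].

INTERFACE

Orientations are given as a 3x3 rotation matrix whose columns are the frame's x, y, z axes.
In Python, from rig import bot, imaging, workorder gives the robot as it stands. The module is installed in compiled form; this text tells all that it offers.
- The arm moves only by the tool drive_tool, never from a script. Its argument "commands" is a list of rows, each an object of numbers: "dx", "dy", "dz": the shift along the tool's x, y, z normalised to -1 to 1, where 1 is 4 cm; "wx", "wy", "wz": the turn, a rotation vector about the tool's x, y, z normalised to -1 to 1, where 1 is pi/2 rad; "grip": the finger opening in mm, from 0 to 87. In form: [{"dx": .., "dy": .., "dz": .., "wx": .., "wy": .., "wz": .., "grip": ..}, ...]. A call has 1 to 8 rows; each row shifts and turns the commanded pose from where the row before left it, along the tool's axes as they then stand; what a row does not reach is not made up. A row lasts 1/8 s, in which the tool goes at most 62.5 mm and 10.7 degrees, less where a joint would pass 70% of its speed; a pose out of reach is approached as far as the arm can. A call with a number of a shift or a turn outside -1 to 1 is refused whole. A call with a gripper value outside its range is refused whole. The fingers move at their own pace and stop on an object; the grip force is fixed at half the most. Time passes only in rows, so rows that do not move let the fingers close. It gives the time, the measured TCP pose, the force and the opening at its end, in the units of the state.
- bot.read_state(): the state, without advancing time (a new reading comes with each control period).
- imaging.capture(name): name is "scene" or "top" or "wrist"; returns (picture, depth): 420x560x3 uint8, red, green, blue; 420x560 float32, m along the optical axis (not along the pixel's ray), 0 where there is no reading.
- imaging.get_calibration(name): a dict with "mtx" (3x3 intrinsics, pixels), "world_to_cam" (4x4, takes a point from world to camera coordinates). Camera axes: x right, y down, z forward; pixel columns grow to the right and rows downward; lengths in m; the calibration is good to about 2 mm. A picture is of the moment at which its call begins: read the wrist's pose just before it. get_calibration takes no time and is no camera call; for the wrist camera it gives the pose at the moment of the call.
- workorder.hand_in(): hands the job in, once; it reports no verdict.
The state is a dict: "time_s": time; "joint_positions": joint angles; "qvel": joint speeds; "tau": joint torques, N m; "position": TCP position; "tcp_rot": TCP orientation; "force": force on the tool from outside, world axes, zero at the start; "moment": the same for the moment, N m; "opening": opening from 0.0 (shut) to 1.0 (fully open).
Only numpy, scipy, OpenCV 4.12 (cv2) and the standard library are available. Lean on these libraries where they do the work, as an engineer would, in place of code of your own. Each camera call takes 0.05 s, during which the arm holds its last target. There are 200 camera calls.

## Working session

There is one attempt and no reset: what is moved stays moved. The work goes in short steps, Python scripts to look and compute and a tool call to move; the robot and the scene stay as the last step left them, time stands still between calls to the robot, and variables do not carry over. Pictures are saved under pics/ and viewed, on a budget of 10 in all, crops included, one or two more only if the job needs it, and the job is handed in when it is done.

Besides the shell and the picture viewer there is one more tool, called after "Request:" by a JSON object that holds its "op" and its "data", one argument or row to a line. drive_tool: Moves the arm, as the interface text tells. Its arguments: {"type":"object","properties":{"commands":{"type":"array"}},"required":["commands"]}

```bash
mkdir -p pics; ls
python3 - <<'E'
from rig import bot, imaging
import cv2, numpy as np
s=bot.read_state(); print(s['time_s'],s['position'],s['tcp_rot'],s['force'])
for n in ('scene','top'):
    p,d=imaging.capture(n); np.savez(f'{n}0.npz',p=p,d=d); cv2.imwrite(f'pics/{n}0.png',p[:,:,::-1]); c=imaging.get_calibration(n); print(n,np.round(c['mtx'],1).tolist(),np.round(c['world_to_cam'],3).tolist())
a=np.vstack([np.load('scene0.npz')['p'],np.load('top0.npz')['p']])
E
```

```text
pics
0.0 [0.20910102 0.58825179 0.24357629] [[ 3.35191686e-01 -1.07862379e-03 -9.42149335e-01]
 [ 9.42147551e-01 -1.87439687e-03  3.35193197e-01]
 [-2.12750912e-03 -9.99997662e-01  3.87940513e-04]] [ 0.54601719 -1.03397624 -0.11652381]
scene [[397.3, 0.0, 281.5], [0.0, 397.3, 217.5], [0.0, 0.0, 1.0]] [[0.715, -0.699, 0.016, -0.212], [-0.517, -0.544, -0.66, 0.391], [0.47, 0.464, -0.751, 0.648], [0.0, 0.0, 0.0, 1.0]]
top [[541.6, 0.0, 277.2], [0.0, 541.6, 209.0], [0.0, 0.0, 1.0]] [[0.018, -1.0, 0.022, 0.162], [-0.991, -0.021, -0.133, 0.476], [0.133, -0.019, -0.991, 1.286], [0.0, 0.0, 0.0, 1.0]]
```

View both.

View pics/scene0.png

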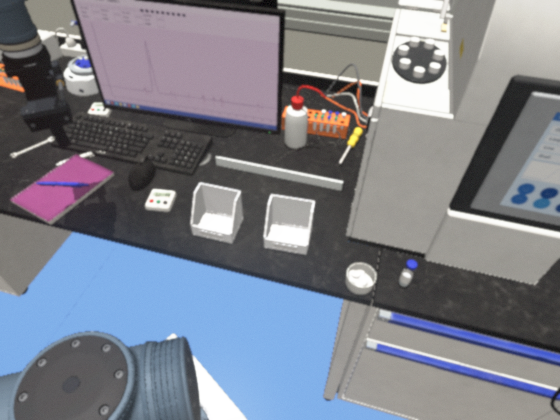

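View pics/top0.png

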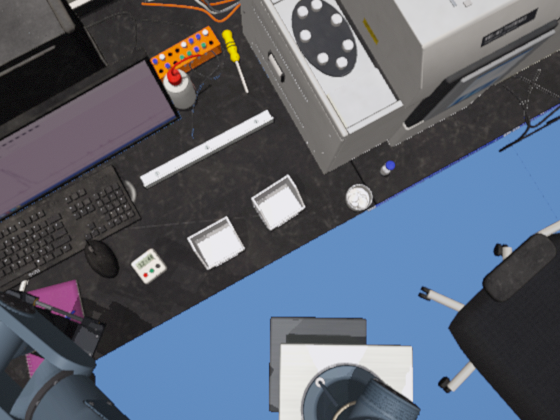

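```bash
cat > h.py <<'E'
import numpy as np, cv2
from rig import bot, imaging
def pts(d,c):
    v,u=np.mgrid[:d.shape[0],:d.shape[1]]; K=c['mtx']
    X=np.stack([(u-K[0,2])/K[0,0]*d,(v-K[1,2])/K[1,1]*d,d],-1)
    T=np.linalg.inv(c['world_to_cam']); return X@T[:3,:3].T+T[:3,3]
def ray(u,v,z,c):
    K=c['mtx'];T=np.linalg.inv(c['world_to_cam']);r=T[:3,:3]@np.array([(u-K[0,2])/K[0,0],(v-K[1,2])/K[1,1],1]);o=T[:3,3]
    return o+r*(z-o[2])/r[2]
def proj(p,c):
    q=c['world_to_cam']@np.r_[p,1];q=c['mtx']@q[:3];return q[:2]/q[2]
E
python3 - <<'E'
from h import *
f=np.load('top0.npz');p,d=f['p'],f['d'];c=imaging.get_calibration('top');W=pts(d,c)
print('bench z',W[215,150:180,2].mean(), W[170:180,230:250,2].mean())
def box(n,u0,u1,v0,v1,lo,hi,white=None):
    m=np.zeros(d.shape,bool);m[v0:v1,u0:u1]=1
    m&=(d>0)&(W[...,2]>lo)&(W[...,2]<hi)
    if white: m&=p.min(-1)>white
    P=W[m]; (cx,cy),(w,h),a=cv2.minAreaRect(P[:,:2].astype(np.float32))
    print(n,m.sum(),'c',round(cx,4),round(cy,4),'size',round(w,4),round(h,4),'ang',round(a,2),'zmed',np.median(P[:,2]).round(4),P[:,2].max().round(3)); print(np.round(cv2.boxPoints(((cx,cy),(w,h),a)),3).tolist()); return P
box('rail',130,285,105,192,.02,.042,110)
for n,b in {'binL':(180,252,210,278),'binR':(244,312,168,235)}.items():
    box(n+' all',*b,.004,.12); P=box(n+' backtop',*b,.085,.115)
box('tub',340,378,178,218,.02,.05);box('vial',375,402,155,180,.03,.1);box('timer',125,170,242,290,.008,.03)
print('joints',bot.read_state()['joint_positions'])
E
```

```text
bench z -0.0007531293120853914 -0.0004211523546098184
rail 426 c 0.5455 0.303 size 0.1661 0.3607 ang 29.79 zmed 0.0277 0.035
[[0.3840000033378601, 0.4180000126361847], [0.5630000233650208, 0.10499999672174454], [0.7070000171661377, 0.18799999356269836], [0.527999997138977, 0.5009999871253967]]
binL all 1621 c 0.3881 0.3206 size 0.1644 0.1747 ang 1.32 zmed 0.0086 0.109
[[0.30399999022483826, 0.4059999883174896], [0.30799999833106995, 0.23100000619888306], [0.47200000286102295, 0.23499999940395355], [0.46799999475479126, 0.4099999964237213]]
binL backtop 176 c 0.4004 0.3209 size 0.0467 0.1026 ang 31.04 zmed 0.0987 0.109
[[0.3540000021457672, 0.3529999852180481], [0.40700000524520874, 0.26499998569488525], [0.44699999690055847, 0.289000004529953], [0.39399999380111694, 0.37700000405311584]]
binR all 1704 c 0.4969 0.1701 size 0.1667 0.1659 ang 0.57 zmed 0.0089 0.107
[[0.4129999876022339, 0.25200000405311584], [0.414000004529953, 0.0860000029206276], [0.5809999704360962, 0.08799999952316284], [0.5789999961853027, 0.2540000081062317]]
binR backtop 167 c 0.4991 0.1788 size 0.0448 0.1018 ang
[... 350 characters left out ...]
31069946], [0.5379999876022339, 0.003000000026077032], [0.47699999809265137, 0.003000000026077032]]
vial 80 c 0.5791 -0.0955 size 0.0207 0.0211 ang 27.11 zmed 0.0719 0.079
[[0.5649999976158142, -0.09099999815225601], [0.574999988079071, -0.10999999940395355], [0.5929999947547913, -0.10000000149011612], [0.5839999914169312, -0.08100000023841858]]
timer 675 c 0.3319 0.4786 size 0.0645 0.0639 ang 37.25 zmed 0.0136 0.021
[[0.28700000047683716, 0.48399999737739563], [0.32600000500679016, 0.4339999854564667], [0.37700000405311584, 0.4729999899864197], [0.33799999952316284, 0.5239999890327454]]
joints [ 6.01894614e+01  3.02739772e+01  8.21492287e+01  3.76361578e-04
  6.76895112e+01 -1.02272201e+01]
```

Run:
```python
from h import *
f=np.load('top0.npz');p,d=f['p'],f['d'];c=imaging.get_calibration('top');W=pts(d,c)
print('cam',np.linalg.inv(c['world_to_cam'])[:3,3])
white=((p.min(-1)>105)&(p.max(-1).astype(int)-p.min(-1)<40)).astype(np.uint8)
out=p[:,:,::-1].copy()
for n,(u0,u1,v0,v1) in {'rail':(135,280,108,190),'binL':(183,250,210,275),'binR':(246,310,170,235)}.items():
    m=np.zeros_like(white);m[v0:v1,u0:u1]=white[v0:v1,u0:u1]
    if n=='rail': m&=(W[...,2]<.06).astype(np.uint8)
    cs,_=cv2.findContours(m,cv2.RETR_EXTERNAL,cv2.CHAIN_APPROX_NONE);k=max(cs,key=cv2.contourArea)
    cv2.drawContours(out,[k],-1,(0,0,255),1)
    r=cv2.minAreaRect(k);print(n,r,cv2.boxPoints(r).round(0).tolist())
    k=k[:,0].astype(float)
    z=.03 if n=='rail' else .1
    P=np.array([ray(u,v,z,c)[:2] for u,v in k])
    # far edge: outermost in direction ~ (cos31,sin31)
    for a in range(3):
        th=np.deg2rad(31) if a==0 else th
        nx=np.array([np.cos(th),np.sin(th)]);t=np.array([-nx[1],nx[0]])
        s,q=P@nx,P@t; lo,hi=q.min(),q.max()
        e=[]
        for b in np.linspace(lo+.015,hi-.015,14 if n!='rail' else 40):
            w=np.abs(q-b)<.005
            if w.any(): e.append((b,s[w].max(),s[w].min()))
        e=np.array(e); g=np.polyfit(e[:,0],e[:,1],1); th-= np.arctan(g[0])
    g2=np.polyfit(e[:,0],e[:,2],1)
    print(n,'deg',np.rad2deg(th),'far s',np.median(e[:,1]),'near s',np.median(e[:,2]),'slope2',g2[0],'q',lo,hi,'mid far xy',nx*np.median(e[:,1])+t*(lo+hi)/2,'near',nx*np.median(e[:,2])+t*(lo+hi)/2)
# instrument corner
m=(W[...,2]>.3)&(W[...,2]<.7);
cv2.imwrite('pics/c.png',cv2.resize(out[90:300,110:410],None,fx=2.6,fy=2.6))
```

```text
cam [0.29756404 0.19615315 1.33346913]
rail ((206.2036895751953, 147.59991455078125), (12.628950119018555, 146.70938110351562), 62.15242004394531) [[138.0, 176.0], [268.0, 108.0], [274.0, 119.0], [144.0, 187.0]]
rail deg 30.04078821694517 far s 0.7274225400520931 near s 0.6966878673227748 slope2 0.0010616177294601229 q -0.1909079757285582 0.16895947527350633 mid far xy [0.6352012  0.35465959] near [0.60859514 0.33927331]
binL ((216.0094451904297, 243.7169952392578), (40.30836486816406, 46.33032989501953), 60.945396423339844) [[186.0, 237.0], [226.0, 215.0], [246.0, 250.0], [206.0, 273.0]]
binL deg 30.7790008102036 far s 0.5315063922175799 near s 0.4410863066923483 slope2 0.013153262307802255 q 0.019183342549045176 0.12398633922959455 mid far xy [0.42001003 0.33348914] near [0.3423259  0.28721856]
binR ((278.7996520996094, 202.52166748046875), (39.715641021728516, 47.28624725341797), 57.2647705078125) [[248.0, 199.0], [288.0, 173.0], [309.0, 206.0], [270.0, 232.0]]
binR deg 34.232153834038435 far s 0.5363735432770378 near s 0.44557778443340434 slope2 -0.016372445302529993 q -0.1843145485844942 -0.07463396381430454 mid far xy [0.51629432 0.19468009] near [0.44122651 0.14360472]
```

View pics/c.png

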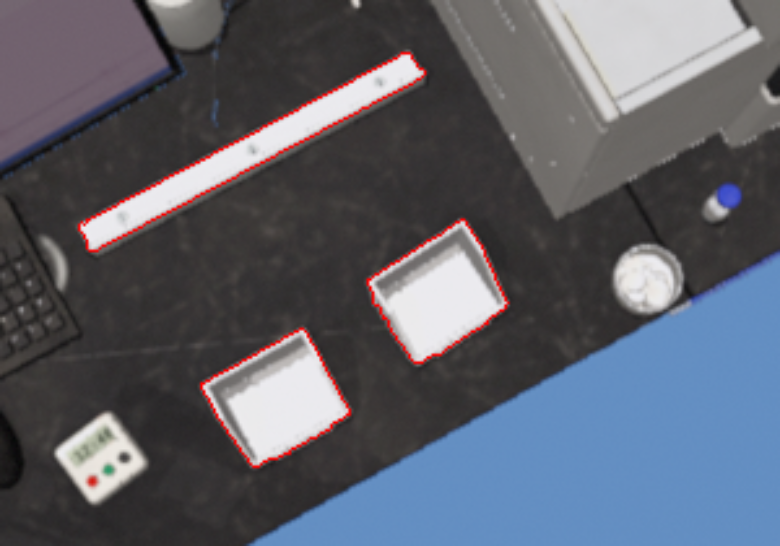

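Request:
{"op": "drive_tool", "data": {
  "commands": [
    {"wy": -0.112, "grip": 30},
    {"wy": -0.112, "grip": 30},
    {"wy": -0.112, "grip": 30},
    {"wy": -0.112, "grip": 30},
    {"wy": -0.112, "grip": 30},
    {"dx": -0.5, "grip": 30},
    {"dx": -0.9, "grip": 30},
    {"dx": -0.9, "grip": 30}
  ]
}}

```text
schema error: expected keys dx, dy, dz, wx, wy, wz, grip
```

Request:
{"op": "drive_tool", "data": {
  "commands": [
    {"dx": -0.9, "grip": 30},
    {"dx": -0.9, "grip": 30},
    {"dx": -0.9, "grip": 30},
    {"dx": -0.9, "grip": 30},
    {"dx": -0.9, "grip": 30},
    {"dx": -0.7, "dy": 0.3, "grip": 30},
    {"dx": -0.5, "dy": 0.3, "grip": 30},
    {"dx": -0.2, "dy": 0.3, "grip": 30}
  ]
}}

```text
schema error: expected keys dx, dy, dz, wx, wy, wz, grip
```

```bash
cat >> h.py <<'E'
def to(x,y,z,ang):
    s=bot.read_state();p=np.array(s['position']);R=np.array(s['tcp_rot'])
    d=R.T@(np.array([x,y,z])-p)/.04
    a=np.rad2deg(np.arctan2(R[1,0],R[0,0]))
    print('t',round(s['time_s'],2),'pos',p.round(4),'d units',d.round(2),'wy total',round(-(ang-a)/90,3),'y axis',R[:,1].round(3),'F',np.round(s['force'],1),'q',np.round(s['joint_positions'],0),'op',s['opening'])
E
python3 -c "
from h import *
to(.394,.318,.107,120.8)
c=imaging.get_calibration('wrist');print(np.linalg.inv(c['world_to_cam']).round(3))"
```

```text
t 0.1 pos [0.2091 0.5883 0.2437] d units [-4.81  3.42 -6.62] wy total -0.56 y axis [-0.001 -0.002 -1.   ] F [-0.6 -1.1  0.2] q [ 60.  30.  82.   0.  68. -10.] op 0.9964548200930881
[[ 0.335  0.912  0.237  0.145]
 [ 0.942 -0.324 -0.086  0.61 ]
 [-0.002  0.252 -0.968  0.384]
 [ 0.     0.     0.     1.   ]]
```

Request:
{"op": "drive_tool", "data": {
  "commands": [
    {"dx": 0, "dy": 0, "dz": 0, "wx": 0, "wy": -0.112, "wz": 0, "grip": 30},
    {"dx": 0, "dy": 0, "dz": 0, "wx": 0, "wy": -0.112, "wz": 0, "grip": 30},
    {"dx": 0, "dy": 0, "dz": 0, "wx": 0, "wy": -0.112, "wz": 0, "grip": 30},
    {"dx": 0, "dy": 0, "dz": 0, "wx": 0, "wy": -0.112, "wz": 0, "grip": 30},
    {"dx": 0, "dy": 0, "dz": 0, "wx": 0, "wy": -0.112, "wz": 0, "grip": 30},
    {"dx": -0.5, "dy": 0, "dz": 0, "wx": 0, "wy": 0, "wz": 0, "grip": 30},
    {"dx": -0.9, "dy": 0, "dz": 0, "wx": 0, "wy": 0, "wz": 0, "grip": 30},
    {"dx": -0.9, "dy": 0, "dz": 0, "wx": 0, "wy": 0, "wz": 0, "grip": 30}
  ]
}}

```text
time_s: 1.1
position: [0.2571, 0.5077, 0.2442]
tcp_rot: [[-0.51, -0.0, -0.86], [0.86, -0.001, -0.51], [-0.001, -1.0, 0.001]]
force: [-0.2, -0.1, 0.5]
opening: 0.352
```

Request:
{"op": "drive_tool", "data": {
  "commands": [
    {"dx": -0.9, "dy": 0, "dz": 0, "wx": 0, "wy": 0, "wz": 0, "grip": 30},
    {"dx": -0.9, "dy": 0, "dz": 0, "wx": 0, "wy": 0, "wz": 0, "grip": 30},
    {"dx": -0.9, "dy": 0, "dz": 0, "wx": 0, "wy": 0, "wz": 0, "grip": 30},
    {"dx": -0.9, "dy": 0, "dz": 0, "wx": 0, "wy": 0, "wz": 0, "grip": 30},
    {"dx": -0.9, "dy": 0, "dz": 0, "wx": 0, "wy": 0, "wz": 0, "grip": 30},
    {"dx": -0.7, "dy": 0.3, "dz": 0, "wx": 0, "wy": 0, "wz": 0, "grip": 30},
    {"dx": -0.5, "dy": 0.3, "dz": 0, "wx": 0, "wy": 0, "wz": 0, "grip": 30},
    {"dx": -0.2, "dy": 0.3, "dz": 0, "wx": 0, "wy": 0, "wz": 0, "grip": 30}
  ]
}}

```text
time_s: 2.1
position: [0.3778, 0.3054, 0.2081]
tcp_rot: [[-0.508, -0.0, -0.861], [0.861, -0.0, -0.508], [-0.0, -1.0, 0.0]]
force: [0.7, 0.0, -0.5]
opening: 0.347
```

```bash
python3 -c "
from h import *
to(.394,.318,.107,120.8)
p,d=imaging.capture('wrist');cv2.imwrite('pics/w1.png',p[:,:,::-1])"
```

```text
t 2.1 pos [0.3778 0.3054 0.2081] d units [ 0.07  2.53 -0.51] wy total -0.003 y axis [-0. -0. -1.] F [ 0.7  0.  -0.5] q [ 26.  23. 104.  -0.  53. -95.] op 0.3470629288566248
```

View pics/w1.png

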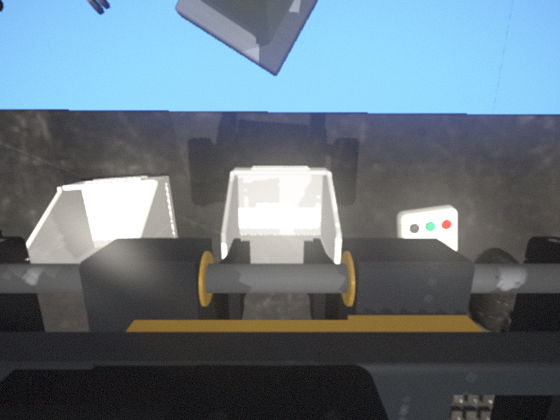

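Request:
{"op": "drive_tool", "data": {
  "commands": [
    {"dx": 0, "dy": 0.6, "dz": -0.1, "wx": 0, "wy": 0, "wz": 0, "grip": 30},
    {"dx": 0, "dy": 0.7, "dz": -0.15, "wx": 0, "wy": 0, "wz": 0, "grip": 30},
    {"dx": 0.05, "dy": 0.7, "dz": -0.15, "wx": 0, "wy": 0, "wz": 0, "grip": 30},
    {"dx": 0, "dy": 0.5, "dz": -0.1, "wx": 0, "wy": 0, "wz": 0, "grip": 30},
    {"dx": 0, "dy": 0, "dz": -0.24, "wx": 0, "wy": 0, "wz": 0, "grip": 30},
    {"dx": 0, "dy": 0, "dz": -0.2, "wx": 0, "wy": 0, "wz": 0, "grip": 30},
    {"dx": 0, "dy": 0, "dz": -0.2, "wx": 0, "wy": 0, "wz": 0, "grip": 30},
    {"dx": 0, "dy": 0.03, "dz": -0.2, "wx": 0, "wy": 0, "wz": 0, "grip": 30}
  ]
}}

```text
time_s: 3.15
position: [0.4232, 0.3368, 0.1081]
tcp_rot: [[-0.512, 0.001, -0.859], [0.859, 0.001, -0.512], [-0.0, -1.0, -0.001]]
force: [0.3, -0.0, 0.4]
opening: 0.346
```

```bash
python3 -c "
from h import *
to(.394,.318,.107,120.8)
p,d=imaging.capture('scene');cv2.imwrite('pics/s1.png',cv2.resize(p[130:320,140:460,::-1],None,fx=2,fy=2))"
```

```text
t 3.15 pos [0.4232 0.3368 0.1081] d units [-0.03  0.03  0.87] wy total 0.0 y axis [ 0.001  0.001 -1.   ] F [ 0.3 -0.   0.4] q [ 27.  35. 101.   0.  44. -94.] op 0.3463975404413717
```

View pics/s1.png

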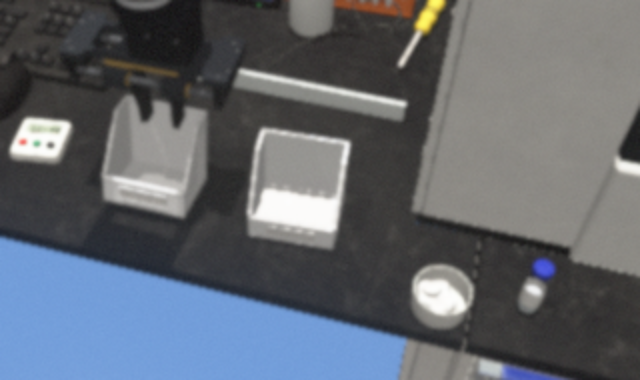

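Request:
{"op": "drive_tool", "data": {
  "commands": [
    {"dx": 0, "dy": 0.06, "dz": -0.16, "wx": 0, "wy": 0, "wz": 0, "grip": 30},
    {"dx": 0, "dy": 0.05, "dz": -0.18, "wx": 0, "wy": 0, "wz": 0, "grip": 30},
    {"dx": 0, "dy": 0.07, "dz": -0.17, "wx": 0, "wy": 0, "wz": 0, "grip": 30},
    {"dx": 0, "dy": 0.08, "dz": -0.17, "wx": 0, "wy": 0, "wz": 0, "grip": 30},
    {"dx": 0, "dy": 0.1, "dz": -0.16, "wx": 0, "wy": 0, "wz": 0, "grip": 30},
    {"dx": 0, "dy": 0.11, "dz": -0.15, "wx": 0, "wy": 0, "wz": 0, "grip": 30},
    {"dx": 0, "dy": 0.12, "dz": -0.14, "wx": 0, "wy": 0, "wz": 0, "grip": 30},
    {"dx": 0, "dy": 0.13, "dz": -0.13, "wx": 0, "wy": 0, "wz": 0, "grip": 30}
  ]
}}

```text
time_s: 4.2
position: [0.4661, 0.3623, 0.0781]
tcp_rot: [[-0.512, -0.0, -0.859], [0.859, -0.0, -0.512], [0.0, -1.0, 0.0]]
force: [0.3, -0.3, -0.4]
opening: 0.346
```

```bash
python3 -c "
from h import *
to(.394,.318,.107,120.8)
p,d=imaging.capture('scene');cv2.imwrite('pics/s2.png',cv2.resize(p[130:320,140:460,::-1],None,fx=2,fy=2))"
```

```text
t 4.2 pos [0.4661 0.3623 0.0781] d units [-0.03 -0.72  2.11] wy total 0.0 y axis [-0. -0. -1.] F [ 0.3 -0.3 -0.4] q [ 27.  41.  94.   0.  45. -94.] op 0.34593779686128706
```

View pics/s2.png

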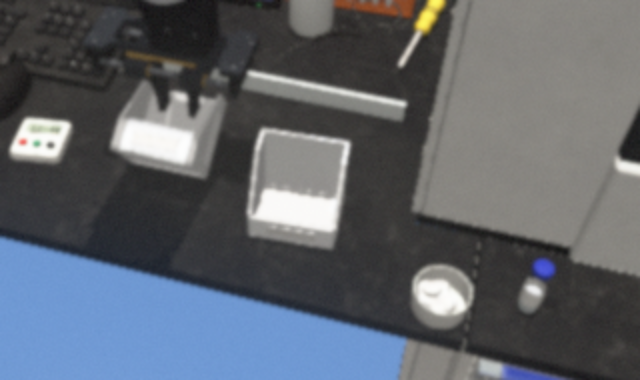

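Run:
```python
from h import *
p,d=imaging.capture('scene');W=pts(d,imaging.get_calibration('scene'))
n=np.array([np.cos(np.deg2rad(30.8)),np.sin(np.deg2rad(30.8))])
for u in (205,219,232):
    print(u,[(v,round(float(W[v,u,:2]@n),3),round(float(W[v,u,2]),3)) for v in range(176,226,4)])
```

```text
205 [(176, 0.651, -0.0), (180, 0.635, 0.001), (184, 0.542, 0.084), (188, 0.532, 0.082), (192, 0.522, 0.079), (196, 0.513, 0.074), (200, 0.521, 0.051), (204, 0.529, 0.027), (208, 0.527, 0.014), (212, 0.527, -0.002), (216, 0.515, -0.002), (220, 0.502, -0.002), (224, 0.492, -0.004)]
219 [(176, 0.574, 0.087), (180, 0.575, 0.074), (184, 0.575, 0.06), (188, 0.537, 0.086), (192, 0.529, 0.081), (196, 0.518, 0.079), (200, 0.52, 0.063), (204, 0.524, 0.043), (208, 0.529, 0.023), (212, 0.532, 0.004), (216, 0.522, 0.001), (220, 0.51, 0.0), (224, 0.498, -0.001)]
232 [(176, 0.671, -0.001), (180, 0.655, 0.0), (184, 0.618, 0.024), (188, 0.546, 0.085), (192, 0.535, 0.083), (196, 0.523, 0.082), (200, 0.514, 0.079), (204, 0.522, 0.056), (208, 0.526, 0.037), (212, 0.53, 0.017), (216, 0.531, 0.001), (220, 0.519, -0.0), (224, 0.507, -0.001)]
```

Request:
{"op": "drive_tool", "data": {
  "commands": [
    {"dx": 0, "dy": -0.5, "dz": 0, "wx": 0, "wy": 0, "wz": 0, "grip": 30},
    {"dx": 0, "dy": -0.8, "dz": 0, "wx": 0, "wy": 0, "wz": 0, "grip": 30},
    {"dx": 0, "dy": -0.9, "dz": 0, "wx": 0, "wy": 0, "wz": 0, "grip": 30},
    {"dx": 0, "dy": -0.8, "dz": 0, "wx": 0, "wy": 0, "wz": 0, "grip": 30},
    {"dx": 0, "dy": 0, "dz": 0, "wx": 0, "wy": -0.038, "wz": 0, "grip": 30}
  ]
}}

```text
time_s: 4.92
position: [0.4672, 0.363, 0.2018]
tcp_rot: [[-0.564, 0.006, -0.826], [0.826, 0.003, -0.564], [-0.001, -1.0, -0.006]]
force: [-0.3, -1.2, 0.1]
opening: 0.341
```

Run:
```python
from h import *
to(.4747,.1669,.2,124.2)
p,d=imaging.capture('scene');W=pts(d,imaging.get_calibration('scene'))
n=np.array([np.cos(np.deg2rad(30.8)),np.sin(np.deg2rad(30.8))])
for u in (205,219,232):
    print(u,[(v,round(float(W[v,u,:2]@n),3),round(float(W[v,u,2]),3)) for v in range(176,226,4)])
```

```text
t 4.92 pos [0.4672 0.363  0.2018] d units [-4.15  0.03  2.61] wy total 0.002 y axis [ 0.006  0.003 -1.   ] F [-0.3 -1.2  0.1] q [ 27.  30.  90.  -0.  59. -97.] op 0.3410313917722722
205 [(176, 0.651, -0.0), (180, 0.635, 0.001), (184, 0.546, 0.08), (188, 0.534, 0.079), (192, 0.537, 0.062), (196, 0.539, 0.045), (200, 0.535, 0.035), (204, 0.534, 0.022), (208, 0.539, -0.0), (212, 0.527, -0.001), (216, 0.516, -0.003), (220, 0.503, -0.003), (224, 0.491, -0.003)]
219 [(176, 0.628, 0.033), (180, 0.566, 0.082), (184, 0.556, 0.079), (188, 0.542, 0.08), (192, 0.539, 0.07), (196, 0.537, 0.058), (200, 0.538, 0.042), (204, 0.536, 0.029), (208, 0.536, 0.015), (212, 0.531, 0.006), (216, 0.523, -0.001), (220, 0.512, -0.002), (224, 0.499, -0.001)]
232 [(176, 0.671, -0.0), (180, 0.655, 0.001), (184, 0.565, 0.078), (188, 0.55, 0.081), (192, 0.539, 0.078), (196, 0.538, 0.066), (200, 0.537, 0.053), (204, 0.539, 0.037), (208, 0.538, 0.023), (212, 0.538, 0.008), (216, 0.53, 0.002), (220, 0.52, -0.001), (224, 0.508, -0.002)]
```

Request:
{"op": "drive_tool", "data": {
  "commands": [
    {"dx": -0.4, "dy": 0, "dz": 0.3, "wx": 0, "wy": 0, "wz": 0, "grip": 30},
    {"dx": -0.8, "dy": 0, "dz": 0.5, "wx": 0, "wy": 0, "wz": 0, "grip": 30},
    {"dx": -0.8, "dy": 0, "dz": 0.5, "wx": 0, "wy": 0, "wz": 0, "grip": 30},
    {"dx": -0.8, "dy": 0, "dz": 0.5, "wx": 0, "wy": 0, "wz": 0, "grip": 30},
    {"dx": -0.8, "dy": 0, "dz": 0.5, "wx": 0, "wy": 0, "wz": 0, "grip": 30},
    {"dx": -0.5, "dy": 0, "dz": 0.3, "wx": 0, "wy": 0, "wz": 0, "grip": 30},
    {"dx": 0, "dy": 0, "dz": 0, "wx": 0, "wy": 0, "wz": 0, "grip": 30}
  ]
}}

```text
time_s: 5.85
position: [0.4711, 0.1658, 0.1979]
tcp_rot: [[-0.559, -0.003, -0.829], [0.829, -0.001, -0.559], [0.001, -1.0, 0.002]]
force: [-0.8, 0.2, -0.1]
opening: 0.341
```

Run:
```python
from h import *
to(.4913,.1781,.107,124.2)
p,d=imaging.capture('wrist');cv2.imwrite('pics/w2.png',p[:,:,::-1])
```

```text
t 5.85 pos [0.4711 0.1658 0.1979] d units [-0.03  2.27 -0.6 ] wy total -0.002 y axis [-0.003 -0.001 -1.   ] F [-0.8  0.2 -0.1] q [   7.   25.  103.   -0.   53. -117.] op 0.34051161522207346
```

View pics/w2.png

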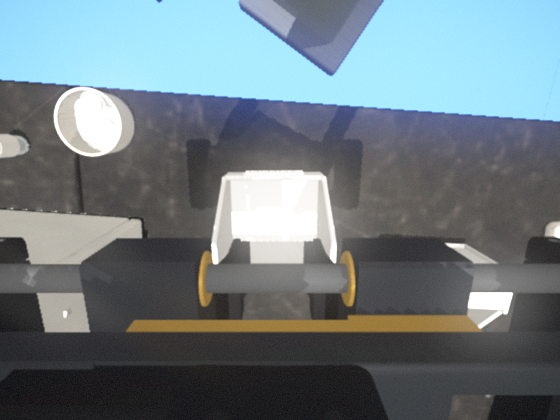

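Request:
{"op": "drive_tool", "data": {
  "commands": [
    {"dx": -0.1, "dy": 0.5, "dz": -0.1, "wx": 0, "wy": 0, "wz": 0, "grip": 30},
    {"dx": -0.05, "dy": 0.6, "dz": -0.2, "wx": 0, "wy": 0, "wz": 0, "grip": 30},
    {"dx": 0, "dy": 0.7, "dz": -0.2, "wx": 0, "wy": 0, "wz": 0, "grip": 30},
    {"dx": 0, "dy": 0.45, "dz": -0.1, "wx": 0, "wy": 0, "wz": 0, "grip": 30},
    {"dx": 0, "dy": 0, "dz": -0.24, "wx": 0, "wy": 0, "wz": 0, "grip": 30},
    {"dx": 0, "dy": 0, "dz": -0.2, "wx": 0, "wy": 0, "wz": 0, "grip": 30},
    {"dx": 0, "dy": 0, "dz": -0.2, "wx": 0, "wy": 0, "wz": 0, "grip": 30},
    {"dx": 0, "dy": 0.03, "dz": -0.2, "wx": 0, "wy": 0, "wz": 0, "grip": 30}
  ]
}}

```text
time_s: 6.9
position: [0.5238, 0.1959, 0.1081]
tcp_rot: [[-0.563, 0.001, -0.827], [0.827, 0.0, -0.563], [-0.001, -1.0, -0.001]]
force: [-0.1, -0.9, -0.1]
opening: 0.347
```

Request:
{"op": "drive_tool", "data": {
  "commands": [
    {"dx": 0, "dy": 0.06, "dz": -0.16, "wx": 0, "wy": 0, "wz": 0, "grip": 30},
    {"dx": 0, "dy": 0.05, "dz": -0.18, "wx": 0, "wy": 0, "wz": 0, "grip": 30},
    {"dx": 0, "dy": 0.07, "dz": -0.17, "wx": 0, "wy": 0, "wz": 0, "grip": 30},
    {"dx": 0, "dy": 0.08, "dz": -0.17, "wx": 0, "wy": 0, "wz": 0, "grip": 30},
    {"dx": 0, "dy": 0.1, "dz": -0.16, "wx": 0, "wy": 0, "wz": 0, "grip": 30},
    {"dx": 0, "dy": 0.11, "dz": -0.15, "wx": 0, "wy": 0, "wz": 0, "grip": 30},
    {"dx": 0, "dy": 0.12, "dz": -0.14, "wx": 0, "wy": 0, "wz": 0, "grip": 30},
    {"dx": 0, "dy": 0.13, "dz": -0.13, "wx": 0, "wy": 0, "wz": 0, "grip": 30}
  ]
}}

```text
time_s: 7.9
position: [0.565, 0.2241, 0.0782]
tcp_rot: [[-0.563, 0.0, -0.827], [0.827, 0.0, -0.563], [0.0, -1.0, -0.0]]
force: [-0.4, 0.0, 0.4]
opening: 0.345
```

Request:
{"op": "drive_tool", "data": {
  "commands": [
    {"dx": 0, "dy": -0.5, "dz": 0, "wx": 0, "wy": 0, "wz": 0, "grip": 30},
    {"dx": 0, "dy": -0.8, "dz": 0, "wx": 0, "wy": 0, "wz": 0, "grip": 30},
    {"dx": 0, "dy": -0.9, "dz": 0, "wx": 0, "wy": 0, "wz": 0, "grip": 30},
    {"dx": 0, "dy": -0.8, "dz": 0, "wx": 0, "wy": 0, "wz": 0, "grip": 30},
    {"dx": 0, "dy": 0, "dz": 0, "wx": 0, "wy": 0, "wz": 0, "grip": 30}
  ]
}}

```text
time_s: 8.52
position: [0.5666, 0.2243, 0.2012]
tcp_rot: [[-0.563, 0.006, -0.827], [0.827, 0.001, -0.563], [-0.003, -1.0, -0.006]]
force: [0.2, 0.6, -0.4]
opening: 0.346
```

```bash
cat >> h.py <<'E'
def planes(boxes,scene):
    # underside plane fit in scene depth
    p,d=scene;W=pts(d,imaging.get_calibration('scene'))
    n=np.array([.866,.5]);t=np.array([-.5,.866])
    for nm,(s0,s1,q0,q1) in boxes.items():
        S=W[...,:2]@n;Q=W[...,:2]@t;Z=W[...,2]
        m=(S>s0)&(S<s1)&(Q>q0)&(Q<q1)&(Z>.012)&(Z<.072)&(d>0)
        s,q=S[m],Q[m]
        for _ in range(4):
            g=np.polyfit(q,s,1);r=np.abs(s-np.polyval(g,q));k=r<max(.004,2*r.std()) ;s,q=s[k],q[k]
        qc=(np.percentile(q,1)+np.percentile(q,99))/2
        print(nm,'N',len(s),'yaw',round(30-np.rad2deg(np.arctan(g[0])),2),'q',q.min().round(4),q.max().round(4),'s mid',np.polyval(g,qc).round(4),'xy',(n*np.polyval(g,qc)+t*qc).round(4))
E
python3 - <<'E'
from h import *
to(.4913,.1781,.107,124.2)
sc=imaging.capture('scene');p=sc[0];cv2.imwrite('pics/s3.png',cv2.resize(p[130:320,140:460,::-1],None,fx=2,fy=2))
planes({'L':(.5,.56,.02,.14),'R':(.5,.59,-.16,-.02)},sc)
E
```

```text
t 8.53 pos [0.5666 0.2243 0.2012] d units [0.11 2.34 2.22] wy total 0.0 y axis [ 0.006  0.001 -1.   ] F [ 0.2  0.6 -0.4] q [  11.   32.   87.    0.   61. -113.] op 0.3458545172089007
L N 636 yaw 30.81 q 0.0285 0.1294 s mid 0.5362 xy [0.4252 0.336 ]
R N 680 yaw 34.35 q -0.1419 -0.0433 s mid 0.5483 xy [0.5211 0.194 ]
```

View pics/s3.png

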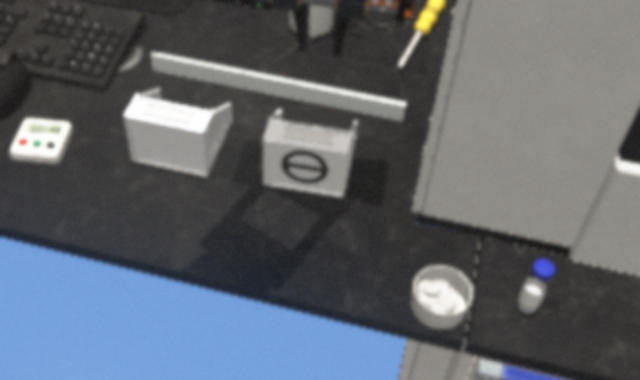

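Request:
{"op": "drive_tool", "data": {
  "commands": [
    {"dx": 0, "dy": 0, "dz": 0.2, "wx": 0, "wy": 0.047, "wz": 0, "grip": 60},
    {"dx": 0, "dy": 0, "dz": 0.5, "wx": 0, "wy": 0, "wz": 0, "grip": 60},
    {"dx": 0, "dy": 0, "dz": 0.7, "wx": 0, "wy": 0, "wz": 0, "grip": 60},
    {"dx": 0, "dy": 0, "dz": 0.6, "wx": 0, "wy": 0, "wz": 0, "grip": 60},
    {"dx": 0, "dy": 0, "dz": 0.3, "wx": 0, "wy": 0, "wz": 0, "grip": 60},
    {"dx": 0, "dy": 0, "dz": 0, "wx": 0, "wy": 0, "wz": 0, "grip": 60}
  ]
}}

```text
time_s: 9.32
position: [0.4847, 0.1771, 0.1978]
tcp_rot: [[-0.5, -0.002, -0.866], [0.866, -0.0, -0.5], [0.001, -1.0, 0.002]]
force: [0.3, 0.3, -0.3]
opening: 0.684
```

Run:
```python
from h import *
to(.4877,.1753,.052,120)
```

```text
t 9.32 pos [0.4847 0.1771 0.1978] d units [-0.08  3.64 -0.05] wy total -0.0 y axis [-0.002 -0.    -1.   ] F [ 0.3  0.3 -0.3] q [   8.   26.  100.    0.   54. -112.] op 0.6837780976877638
```

Request:
{"op": "drive_tool", "data": {
  "commands": [
    {"dx": -0.05, "dy": 0.6, "dz": 0, "wx": 0, "wy": 0, "wz": 0, "grip": 60},
    {"dx": 0, "dy": 0.8, "dz": 0, "wx": 0, "wy": 0, "wz": 0, "grip": 60},
    {"dx": 0, "dy": 0.8, "dz": 0, "wx": 0, "wy": 0, "wz": 0, "grip": 60},
    {"dx": 0, "dy": 0.7, "dz": 0, "wx": 0, "wy": 0, "wz": 0, "grip": 60},
    {"dx": 0, "dy": 0.5, "dz": 0, "wx": 0, "wy": 0, "wz": 0, "grip": 60},
    {"dx": 0, "dy": 0.2, "dz": -0.1, "wx": 0, "wy": 0, "wz": 0, "grip": 60},
    {"dx": 0, "dy": 0, "dz": -0.2, "wx": 0, "wy": 0, "wz": 0, "grip": 60},
    {"dx": 0, "dy": 0, "dz": -0.2, "wx": 0, "wy": 0, "wz": 0, "grip": 60}
  ]
}}

```text
time_s: 10.32
position: [0.5054, 0.1862, 0.0553]
tcp_rot: [[-0.5, 0.002, -0.866], [0.866, 0.0, -0.5], [-0.001, -1.0, -0.002]]
force: [0.8, 0.9, 0.0]
opening: 0.69
```

Request:
{"op": "drive_tool", "data": {
  "commands": [
    {"dx": 0, "dy": 0, "dz": -0.12, "wx": 0, "wy": 0, "wz": 0, "grip": 60},
    {"dx": 0, "dy": 0, "dz": -0.12, "wx": 0, "wy": 0, "wz": 0, "grip": 60},
    {"dx": 0, "dy": 0, "dz": -0.12, "wx": 0, "wy": 0, "wz": 0, "grip": 60},
    {"dx": 0, "dy": 0, "dz": -0.12, "wx": 0, "wy": 0, "wz": 0, "grip": 60},
    {"dx": 0, "dy": 0, "dz": -0.12, "wx": 0, "wy": 0, "wz": 0, "grip": 60},
    {"dx": 0, "dy": 0, "dz": -0.12, "wx": 0, "wy": 0, "wz": 0, "grip": 60},
    {"dx": 0, "dy": 0, "dz": -0.12, "wx": 0, "wy": 0, "wz": 0, "grip": 60},
    {"dx": 0, "dy": 0, "dz": -0.12, "wx": 0, "wy": 0, "wz": 0, "grip": 60}
  ]
}}

```text
time_s: 11.32
position: [0.5361, 0.2044, 0.0548]
tcp_rot: [[-0.5, -0.002, -0.866], [0.866, -0.001, -0.5], [0.0, -1.0, 0.002]]
force: [-4.7, -2.1, 4.7]
opening: 0.689
```

Run:
```python
from h import *
to(.5548,.2140,.052,120)
sc=imaging.capture('scene');p=sc[0];cv2.imwrite('pics/s4.png',cv2.resize(p[130:320,140:460,::-1],None,fx=2,fy=2))
planes({'L':(.5,.56,.02,.14),'R':(.555,.62,-.16,-.02)},sc)
```

```text
t 11.32 pos [0.5361 0.2044 0.0548] d units [-0.03  0.07 -0.52] wy total 0.0 y axis [-0.002 -0.001 -1.   ] F [-4.7 -2.1  4.7] q [  10.   42.   97.   -0.   41. -110.] op 0.6886426796446367
L N 637 yaw 30.7 q 0.0283 0.1293 s mid 0.5363 xy [0.4254 0.3357]
R N 402 yaw 30.51 q -0.1414 -0.0409 s mid 0.58 xy [0.5478 0.2112]
```

View pics/s4.png

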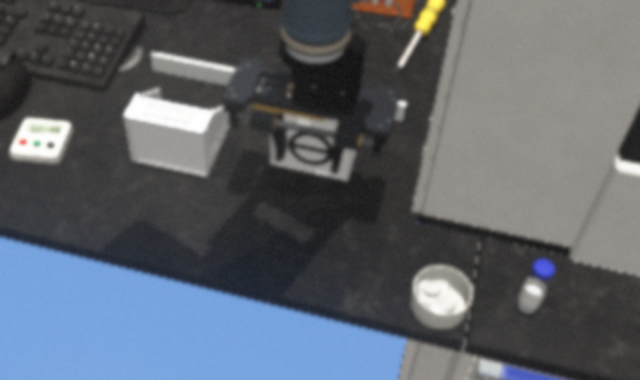

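Request:
{"op": "drive_tool", "data": {
  "commands": [
    {"dx": 0, "dy": 0, "dz": -0.1, "wx": 0, "wy": 0, "wz": 0, "grip": 60},
    {"dx": 0, "dy": 0, "dz": -0.1, "wx": 0, "wy": 0, "wz": 0, "grip": 60},
    {"dx": 0, "dy": 0, "dz": -0.1, "wx": 0, "wy": 0, "wz": 0, "grip": 60}
  ]
}}

```text
time_s: 11.75
position: [0.5474, 0.2108, 0.0546]
tcp_rot: [[-0.5, -0.0, -0.866], [0.866, -0.0, -0.5], [0.0, -1.0, 0.0]]
force: [-4.7, -2.5, 3.9]
opening: 0.691
```

Request:
{"op": "drive_tool", "data": {
  "commands": [
    {"dx": 0, "dy": 0, "dz": -0.03, "wx": 0, "wy": 0, "wz": 0, "grip": 60},
    {"dx": 0, "dy": 0, "dz": -0.03, "wx": 0, "wy": 0, "wz": 0, "grip": 60}
  ]
}}

```text
time_s: 12.0
position: [0.5492, 0.2119, 0.0545]
tcp_rot: [[-0.5, -0.001, -0.866], [0.866, -0.0, -0.5], [-0.0, -1.0, 0.001]]
force: [-4.0, -2.5, 4.4]
opening: 0.687
```

Request:
{"op": "drive_tool", "data": {
  "commands": [
    {"dx": 0, "dy": 0, "dz": -0.03, "wx": 0, "wy": 0, "wz": 0, "grip": 60}
  ]
}}

```text
time_s: 12.12
position: [0.5502, 0.2125, 0.0546]
tcp_rot: [[-0.5, -0.001, -0.866], [0.866, -0.0, -0.5], [0.0, -1.0, 0.001]]
force: [-4.2, -1.8, 4.2]
opening: 0.691
```

Request:
{"op": "drive_tool", "data": {
  "commands": [
    {"dx": 0, "dy": 0, "dz": -0.03, "wx": 0, "wy": 0, "wz": 0, "grip": 60}
  ]
}}

```text
time_s: 12.25
position: [0.5513, 0.2131, 0.0546]
tcp_rot: [[-0.5, -0.0, -0.866], [0.866, -0.0, -0.5], [0.0, -1.0, 0.0]]
force: [-3.8, -3.2, 4.1]
opening: 0.688
```

Request:
{"op": "drive_tool", "data": {
  "commands": [
    {"dx": 0, "dy": 0, "dz": -0.03, "wx": 0, "wy": 0, "wz": 0, "grip": 60}
  ]
}}

```text
time_s: 12.38
position: [0.5525, 0.2138, 0.0546]
tcp_rot: [[-0.5, -0.0, -0.866], [0.866, -0.0, -0.5], [0.0, -1.0, 0.0]]
force: [-3.7, -1.9, 3.9]
opening: 0.686
```

Request:
{"op": "drive_tool", "data": {
  "commands": [
    {"dx": 0, "dy": 0, "dz": -0.03, "wx": 0, "wy": 0, "wz": 0, "grip": 60}
  ]
}}

```text
time_s: 12.5
position: [0.5535, 0.2145, 0.0546]
tcp_rot: [[-0.5, -0.0, -0.866], [0.866, -0.0, -0.5], [0.0, -1.0, 0.0]]
force: [-5.2, -3.6, 5.2]
opening: 0.691
```

Request:
{"op": "drive_tool", "data": {
  "commands": [
    {"dx": 0, "dy": 0, "dz": -0.03, "wx": 0, "wy": 0, "wz": 0, "grip": 60}
  ]
}}

```text
time_s: 12.62
position: [0.5546, 0.215, 0.0545]
tcp_rot: [[-0.5, -0.0, -0.866], [0.866, -0.0, -0.5], [0.0, -1.0, 0.0]]
force: [-4.5, -2.9, 5.5]
opening: 0.688
```

Run:
```python
from h import *
to(.5548,.2140,.052,120)
sc=imaging.capture('scene')
planes({'R':(.57,.63,-.16,-.02)},sc)
p,d=imaging.capture('top');cv2.imwrite('pics/t2.png',cv2.resize(p[90:300,110:410,::-1],None,fx=2.6,fy=2.6,interpolation=cv2.INTER_CUBIC))
```

```text
t 12.62 pos [0.5546 0.215  0.0545] d units [-0.02  0.06  0.01] wy total 0.0 y axis [-0. -0. -1.] F [-4.5 -2.9  5.5] q [  10.   43.   94.   -0.   43. -110.] op 0.6882135522999144
R N 412 yaw 29.93 q -0.1419 -0.0424 s mid 0.6015 xy [0.5668 0.2211]
```

Request:
{"op": "drive_tool", "data": {
  "commands": [
    {"dx": 0, "dy": 0, "dz": -0.03, "wx": 0, "wy": 0, "wz": 0, "grip": 60}
  ]
}}

```text
time_s: 12.85
position: [0.5555, 0.2156, 0.0545]
tcp_rot: [[-0.5, -0.0, -0.866], [0.866, -0.0, -0.5], [0.0, -1.0, 0.0]]
force: [-3.6, -2.0, 4.1]
opening: 0.689
```

Request:
{"op": "drive_tool", "data": {
  "commands": [
    {"dx": 0, "dy": 0, "dz": -0.03, "wx": 0, "wy": 0, "wz": 0, "grip": 60}
  ]
}}

```text
time_s: 12.98
position: [0.5563, 0.2161, 0.0545]
tcp_rot: [[-0.5, -0.001, -0.866], [0.866, -0.0, -0.5], [0.0, -1.0, 0.001]]
force: [-5.2, -4.0, 5.4]
opening: 0.688
```

Request:
{"op": "drive_tool", "data": {
  "commands": [
    {"dx": 0, "dy": 0, "dz": -0.03, "wx": 0, "wy": 0, "wz": 0, "grip": 60}
  ]
}}

```text
time_s: 13.1
position: [0.5563, 0.2161, 0.0545]
tcp_rot: [[-0.5, -0.004, -0.866], [0.866, -0.002, -0.5], [0.0, -1.0, 0.004]]
force: [-7.2, -5.9, 7.4]
opening: 0.689
```

Request:
{"op": "drive_tool", "data": {
  "commands": [
    {"dx": 0, "dy": 0, "dz": -0.03, "wx": 0, "wy": 0, "wz": 0, "grip": 60}
  ]
}}

```text
time_s: 13.22
position: [0.5562, 0.2161, 0.0545]
tcp_rot: [[-0.5, -0.006, -0.866], [0.866, -0.003, -0.5], [0.001, -1.0, 0.007]]
force: [-9.3, -7.6, 10.4]
opening: 0.692
```

Request:
{"op": "drive_tool", "data": {
  "commands": [
    {"dx": 0, "dy": 0, "dz": -0.03, "wx": 0, "wy": 0, "wz": 0, "grip": 60}
  ]
}}

```text
time_s: 13.35
position: [0.5562, 0.2162, 0.0545]
tcp_rot: [[-0.501, -0.009, -0.866], [0.866, -0.004, -0.501], [0.001, -1.0, 0.009]]
force: [-11.2, -9.6, 11.6]
opening: 0.688
```

View pics/t2.png

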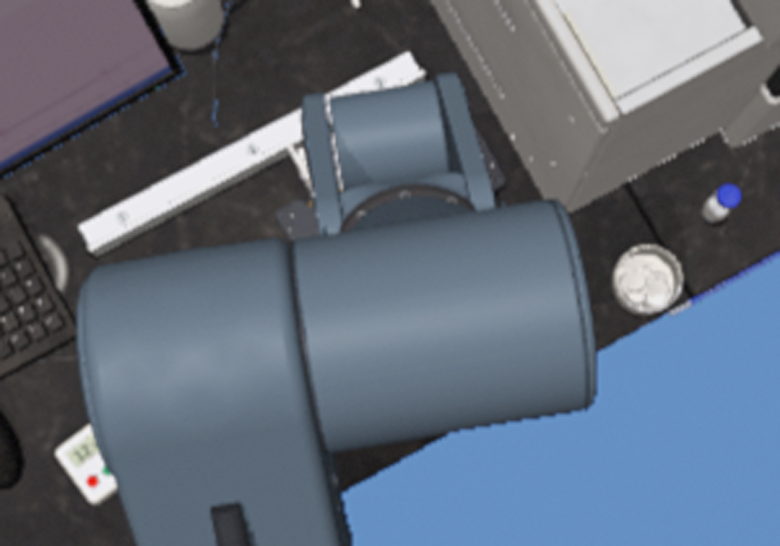

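Request:
{"op": "drive_tool", "data": {
  "commands": [
    {"dx": 0, "dy": 0, "dz": 0.09, "wx": 0, "wy": 0, "wz": 0, "grip": 60},
    {"dx": 0, "dy": 0, "dz": 0.1, "wx": 0, "wy": 0, "wz": 0, "grip": 60},
    {"dx": 0, "dy": 0, "dz": 0.3, "wx": 0, "wy": 0, "wz": 0, "grip": 60},
    {"dx": 0, "dy": 0, "dz": 0.6, "wx": 0, "wy": 0, "wz": 0, "grip": 60},
    {"dx": 0, "dy": -0.5, "dz": 0.2, "wx": 0, "wy": 0, "wz": 0, "grip": 60},
    {"dx": 0, "dy": -0.9, "dz": 0, "wx": 0, "wy": 0, "wz": 0, "grip": 60},
    {"dx": 0, "dy": -0.9, "dz": 0, "wx": 0, "wy": 0, "wz": 0, "grip": 60},
    {"dx": 0, "dy": -0.9, "dz": 0, "wx": 0, "wy": 0, "wz": 0, "grip": 60}
  ]
}}

```text
time_s: 14.35
position: [0.5152, 0.1921, 0.1836]
tcp_rot: [[-0.5, 0.001, -0.866], [0.866, 0.0, -0.5], [-0.0, -1.0, -0.001]]
force: [0.5, -1.0, 0.0]
opening: 0.689
```

Request:
{"op": "drive_tool", "data": {
  "commands": [
    {"dx": 0.5, "dy": 0, "dz": 0, "wx": 0, "wy": 0, "wz": 0, "grip": 60},
    {"dx": 0.9, "dy": 0, "dz": 0, "wx": 0, "wy": 0, "wz": 0, "grip": 60},
    {"dx": 0.9, "dy": 0, "dz": 0, "wx": 0, "wy": 0, "wz": 0, "grip": 60},
    {"dx": 0.9, "dy": 0, "dz": 0, "wx": 0, "wy": 0, "wz": 0, "grip": 60},
    {"dx": 0.9, "dy": 0, "dz": 0, "wx": 0, "wy": 0, "wz": 0, "grip": 60},
    {"dx": 0.9, "dy": 0, "dz": 0, "wx": 0, "wy": 0, "wz": 0, "grip": 60},
    {"dx": 0.9, "dy": 0, "dz": 0, "wx": 0, "wy": 0, "wz": 0, "grip": 60},
    {"dx": 0.9, "dy": 0, "dz": 0, "wx": 0, "wy": 0, "wz": 0, "grip": 60}
  ]
}}

```text
time_s: 15.35
position: [0.3771, 0.4287, 0.1811]
tcp_rot: [[-0.5, -0.002, -0.866], [0.866, -0.001, -0.5], [0.0, -1.0, 0.002]]
force: [0.3, -0.6, -0.4]
opening: 0.692
```

Run:
```python
from h import *
to(.5548,.2140,.052,120)
sc=imaging.capture('scene')
planes({'L':(.5,.56,.02,.14),'R':(.57,.63,-.16,-.02)},sc)
p,d=imaging.capture('top')
a=cv2.resize(p[95:295,120:400,::-1],(784,560),interpolation=cv2.INTER_CUBIC);b=a[:]
s=cv2.resize(sc[0][140:260,190:330,::-1],(350,300),interpolation=cv2.INTER_CUBIC)
a[260:,434:]=s
cv2.imwrite('pics/t3.png',a)
```

```text
t 15.35 pos [0.3771 0.4287 0.1811] d units [-6.87  3.22 -1.17] wy total 0.0 y axis [-0.002 -0.001 -1.   ] F [ 0.3 -0.6 -0.4] q [ 37.  31.  93.   0.  56. -83.] op 0.6915651914766716
L N 641 yaw 30.63 q 0.0281 0.1297 s mid 0.5362 xy [0.4253 0.3358]
R N 660 yaw 30.23 q -0.1413 -0.0414 s mid 0.6037 xy [0.5685 0.2226]
```

View pics/t3.png

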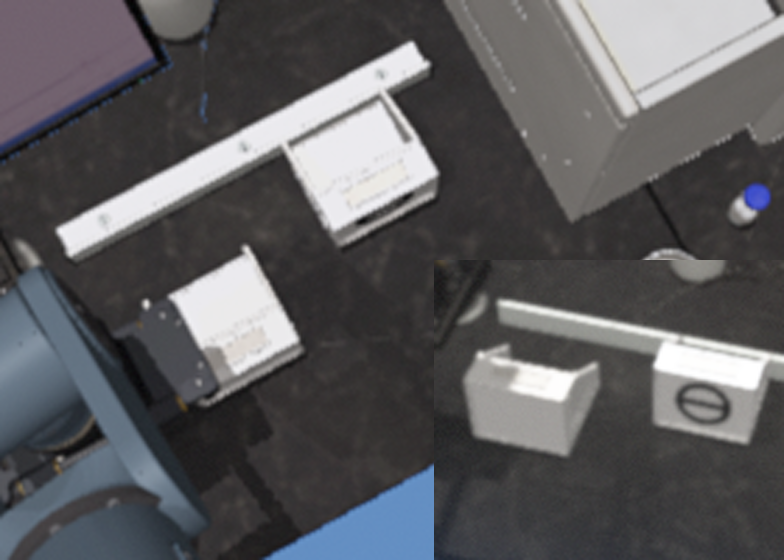

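```bash
python3 -c "
from rig import workorder
print(workorder.hand_in())"
```

```text
the job is handed in; nothing more can be done
None
```

I tipped both bins onto their backs, left bin first and then right. With both down, the scene camera showed the stamp on the right one. I pushed that bin straight on with open fingers until it met the rail. The push stopped moving forward and the wrist force rose to about 19 N. I then backed off, cleared the arm and handed the job in at about 15 s, well under the 67 s limit.

**Last checks:**
- **Stamped bin:** its underside is at a yaw of 30.2° and the rail is at 30.0°. In the top view the rim looked in contact over its whole width.
- **Plain bin:** it has not moved since it came down; its position was the same to within 0.5 mm.
- **Small things:** the vial and the timer looked unmoved in the pictures. The tub was last seen whole during the push, and none of the three was re-measured.
- **Arm:** it is well above everything, with only sensor noise on the force reading.

**One disagreement:** the scene depth puts the stamped bin's underside about 93 mm before the rail face I measured in the first top image, where 100 mm is expected. I put this down to bias in measuring the rail edge and the bin, and trusted the contact force and the top view instead.

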